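Tip the parts organiser flat into its taped bay

ROBOT

A 6-joint arm with a two-finger parallel gripper is mounted at the origin on a cart in front of the work surface, level with it; the furniture and walls round the work are solid. World frame = base frame: x ahead of the robot, y to its left, z up, the work surface at z = 0. Lengths are in mm, angles in rad, forces in N, time in s.
With the tool pointing down it reaches from about 275 to 750 mm from the base axis. Payload 10.2 kg.
Tool frame: the origin (TCP) lies at the very end of the fingers, on their centre line; the grasp point (between the pads) lies 19 mm behind it; z points along the fingers, y is the line along which they close (so a half turn about z gives the same grasp; the last joint's range is limited). The gripper opens to 85 mm and grips with 20 to 120 N. Pads are 22 mm wide; open, the fingers measure 114 mm over their backs; the gripper's body (76 mm by 85 mm) begins 54 mm behind the grasp point. The pads swing forward as they close: fully open they stand 13 mm farther back than shut.
Start: joints at [1.114, 0.313, 1.498, -0, 1.331, -0.223], TCP at [121.642, 510.719, 231.294] pointing down, gripper open.
Joint ranges: [-2.94, 2.94], [-0.97, 2.17], [0.19, 2.56], [-1.23, 4.37], [0.02, 3.11], [-2.88, 2.88]. Speed limits (rad/s): [2.39, 2.39, 3.01, 3.14, 3.14, 3.14].

INTERFACE

Orientations are given as a unit quaternion [w, x, y, z].
In Python, from rig import telemetry, optics, ctrl gives the robot as it stands.
- The arm moves only by the tool servo_tool, never from a script. Its argument "deltas" is a list of rows, each a list of 3 entries, a list of its own where there are three numbers: the shift along the tool's x, y, z in units of 20 cm (1.0 is 20 cm), then the turn, a rotation vector about the tool's x, y, z in units of 90 degrees (1.0 is 90 degrees), then the opening, from 0 (shut) to 1 (fully open). A call has 1 to 8 rows; each row shifts and turns the commanded pose from where the row before left it, along the tool's axes as they then stand; what a row does not reach is not made up. A row lasts 1/10 s, in which the tool goes at most 50 mm and 8.59 degrees, less where a joint would pass 70% of its speed; a pose out of reach is approached as far as the arm can. A call with a number of a shift or a turn outside -1 to 1 is refused whole. A call with a gripper value outside its range is refused whole. The fingers move at their own pace and stop on an object; "squeeze" is the grip in N (left out, the last holds). Time passes only in rows, so rows that do not move let the fingers close. It gives the time, the measured TCP pose, the force, the opening and the grip force at its end, in the units of the state.
- telemetry.sense(): the state, without advancing time (a new reading comes with each control period).
- optics.capture(name): name is "scene" or "top"; returns the picture (420x560x3 uint8, blue, green, red); there is no depth.
- optics.camera_model(name): a dict with "vfov" (degrees; the focal length in pixels is half the picture's height over the tangent of half this angle, whatever the lens; pixels are square), "cx", "cy" (the principal point, pixels), "R" (3x3) and "t" (3): a world point X has camera coordinates R X + t. Camera axes: x right, y down, z forward; pixel columns grow to the right and rows downward; lengths in mm; the calibration is good to about 2 mm. A picture is of the moment at which its call begins. camera_model takes no time and is no camera call.
- ctrl.finish_job(): hands the job in; it is judged then, once.
The state is a dict: "time_s": time; "joints": joint angles; "dq": joint speeds; "tau": joint torques, N m; "eef_pos": TCP position; "ee_rot": TCP orientation; "force": force on the tool from outside, world axes, zero at the start; "wrist_torque": the same for the moment, N m; "grip_width": opening from 0.0 (shut) to 1.0 (fully open); "grip_force": force on a finger pad.
Only numpy, scipy, OpenCV 4.12 (cv2) and the standard library are available. Lean on these libraries where they do the work, as an engineer would, in place of code of your own. Each camera call takes 0.05 s, during which the arm holds its last target. There are 200 camera calls.

TASK

The small-parts organiser is standing on end beside the bay marked with blue tape on the worktop. With the fingers, gently push it over from its lid side, high up near its top edge, so that it tips over and ends lying flat, lid up, inside the blue outline with no corner beyond the tape. Do not grip it, lift it or slide it about, and leave the soap pump, the battery and the roll of tape near it undisturbed.

Things in the scene. Friction and masses are not known exactly. Their poses are not given: they have to be found in the camera images.
- organiser: dark grey parts organiser, closed see-through lid, 145 x 202 x 45 mm (its x, y, z), 0.35-0.7 kg. Origin: centre of its base face (underside when flat). z points out of the lid. It starts standing on a short end, 202 mm tall: y points up; z is level, away from the bay (push from there). It tips about foot; its top must travel about 45 mm (13 degrees), then it falls by itself. Needs only a few N
- top (a point): middle of the organiser's uppermost edge on the lid side as it stands (202 mm above the worktop at the start)
- foot (a point): middle of the organiser's bottom edge on the bay side, about which it tips (on the worktop at the start)
- corner_a (a point): corner of the organiser's base face at its x = +72.5, y = +101 mm
- corner_b (a point): corner of the organiser's base face at its x = -72.5, y = +101 mm
- corner_c (a point): corner of the organiser's base face at its x = +72.5, y = -101 mm
- corner_d (a point): corner of the organiser's base face at its x = -72.5, y = -101 mm
- bay: rectangle of blue tape flat on the worktop, inside 232 (its x) by 175 mm (its y), tape 15 mm wide, so 262 x 205 mm outside. Origin: its centre, on the worktop. Its x axis points away from the standing organiser, which stands at its -x side, about parallel, its foot edge about 101 mm from the centre: tipped over in place it lands about in the middle
- soap_pump: bystander: dark brown soap bottle with a black pump head, 60 x 75 mm, 184 mm tall, standing; origin at the centre of its foot, z axis up
- battery: bystander: black and copper-coloured battery standing on end, 14 mm across, 50 mm tall; origin at the centre of its foot, z axis up
- tape_roll: bystander: roll of beige masking tape lying flat, 105 mm across, 25 mm tall; origin at the centre of its underside
There are look-alikes about, which are no part of the job. What is shaped like the organiser but orange or red is not meant.

How it is judged:
By the outcome, as a careful person would: the job done as asked, in the order asked, and still so for the second after the job is handed in, with the robot touching nothing.
It also fails if it takes over 32 s, if anything falls off the work surface, if the arm or the gripper's body presses on something with over 40 N, if the wrist force passes 120 N, or if a joint passes its speed limit or range.

## Working session

There is one attempt and no reset: what is moved stays moved. The work goes in short steps, Python scripts to look and compute and a tool call to move; the robot and the scene stay as the last step left them, time stands still between calls to the robot, and variables do not carry over. Pictures are saved under pics/ and viewed, at most 10 in all, crops included, and the job is handed in when it is done.

Besides the shell and the picture viewer there is one more tool, called after "Call:" by a JSON object that holds its "name" and its "arguments", one argument or row to a line. servo_tool: Moves the arm, as the interface text tells. Its arguments: {"type":"object","properties":{"deltas":{"type":"array"},"squeeze":{"type":"number"}},"required":["deltas"]}

```bash
mkdir -p pics; python3 - <<'E'
from rig import telemetry, optics
import cv2
for n in("scene","top"):
    cv2.imwrite(f"pics/{n}0.png",optics.capture(n)); print(n,optics.camera_model(n))
s=telemetry.sense();print(s)
E
```

```text
scene {'vfov': 49.04000220726823, 'cx': 277.4177125057003, 'cy': 208.4303103502347, 'R': array([[-0.99951146,  0.02961464,  0.00999103],
       [ 0.01469985,  0.72753407, -0.68591406],
       [-0.02758191, -0.68543209, -0.72761397]]), 't': array([ 600.72606025,   45.65324301, 1339.39569144])}
top {'vfov': 54.68586732583148, 'cx': 275.82361195552835, 'cy': 211.35508680603414, 'R': array([[ 4.34558017e-01, -9.00643491e-01, -7.95132608e-04],
       [-8.10316354e-01, -3.90589759e-01, -4.36837551e-01],
       [ 3.93124326e-01,  1.90475569e-01, -8.99540061e-01]]), 't': array([-215.92722994,  552.42698986, 1080.72759652])}
{'time_s': 0.1, 'joints': array([ 1.11359811e+00,  3.13395609e-01,  1.49838065e+00,  2.74373430e-05,
        1.33094273e+00, -2.23398135e-01]), 'dq': array([-0.00016584,  0.00032435, -0.00024264,  0.00063472,  0.00174722,
        0.00235023]), 'tau': array([ 4.00830206e-03, -4.12895823e+01, -2.60141587e+01, -7.17926105e-05,
        2.94971091e-03, -6.91971127e-05]), 'eef_pos': array([121.53369945, 510.51163122, 230.78413412]), 'ee_rot': array([-2.00526490e-04,  1.16637195e-01,  9.93174429e-01, -5.26422944e-04]), 'force': array([-0.45149225,  0.07676763,  0.17788362]), 'wrist_torque': array([-0.01637425,  0.00718977,  0.00464022]), 'grip_force': 0.0, 'grip_width': 0.9979689477581272}
```

View pics/scene0.png

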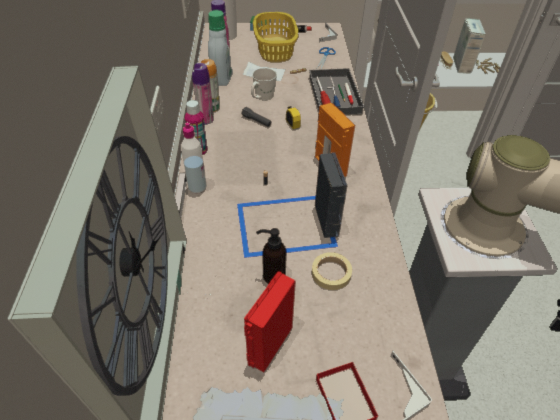

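View pics/top0.png

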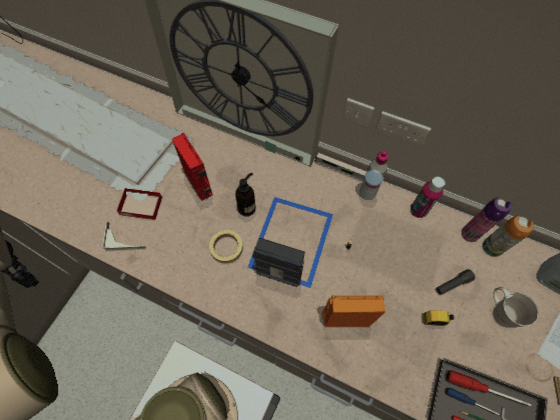

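Candidates for the organiser are dark grey (scene 330,195; top 279,260), orange (scene 335,137; top 354,311) and red (scene 271,322; top 192,167). The dark grey one fits: it's the right colour and stands at the robot-side edge of the blue bay. The pump is at scene 274,258, the battery at 265,178 and the roll at 332,270. I'll check one enlarged crop and measure.

```bash
cat > h.py <<'E'
import numpy as np, cv2
from rig import optics
def cam(n):
    m=optics.camera_model(n); return m,210/np.tan(np.radians(m['vfov']/2))
def ray(n,uv):
    m,f=cam(n); d=m['R'].T@np.array([(uv[0]-m['cx'])/f,(uv[1]-m['cy'])/f,1]); return -m['R'].T@m['t'],d
def plane(n,uv,z):
    o,d=ray(n,uv); return (o+d*(z-o[2])/d[2]).round(1)
def proj(n,X):
    m,f=cam(n); c=m['R']@np.array(X,float)+m['t']; return np.array([m['cx']+f*c[0]/c[2],m['cy']+f*c[1]/c[2]])
E
python3 - <<'E'
from h import *
a=cv2.imread('pics/scene0.png');b=cv2.imread('pics/top0.png')
A=cv2.resize(a[145:255,230:350],None,fx=5,fy=5,interpolation=cv2.INTER_CUBIC)[:, 200:600]
B=cv2.resize(b[195:290,240:320],None,fx=5,fy=5,interpolation=cv2.INTER_CUBIC)
o=np.zeros((550,800,3),np.uint8);o[:,:400]=A;o[:475,400:]=B
o=np.clip(o*1.6,0,255).astype(np.uint8);cv2.imwrite('pics/crop.png',o)
for n,i in(('scene',a),('top',b)):
    h=cv2.cvtColor(i,cv2.COLOR_BGR2HSV);m=cv2.inRange(h,(100,130,60),(125,255,255))
    k,l,st,c=cv2.connectedComponentsWithStats(m)
    ys,xs=np.nonzero(m); ok=(xs>230)&(xs<350)&(ys>190)&(ys<290)
    P=np.array([plane(n,(x,y),0)[:2] for x,y in zip(xs[ok],ys[ok])],np.float32)
    r=cv2.minAreaRect(P);print(n,r,cv2.boxPoints(r).round().tolist())
E
```

```text
scene ((578.8055419921875, -12.859947204589844), (258.8595886230469, 201.38308715820312), 7.084808826446533) [[438.0, 71.0], [463.0, -129.0], [720.0, -97.0], [695.0, 103.0]]
top ((577.8073120117188, -16.158905029296875), (259.72784423828125, 201.6042022705078), 7.117011547088623) [[436.0, 68.0], [461.0, -132.0], [719.0, -100.0], [694.0, 100.0]]
```

View pics/crop.png

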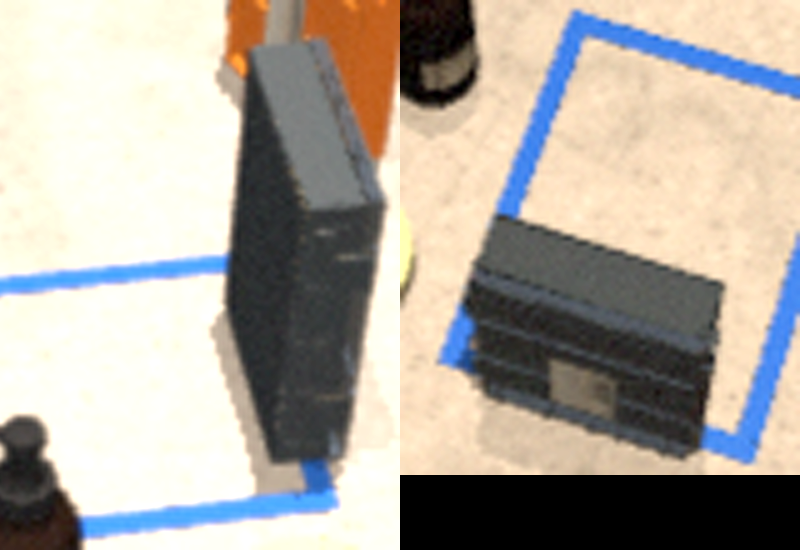

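The crop confirms it: the dark grey box stands upright with its lid side (seams and label) facing the robot and its back facing the bay. Now its top corners at z=202.

```bash
python3 - <<'E'
from h import *
S=[(248,50),(328,42),(385,203),(302,212)];T=[(722,285),(715,348),(476,272),(497,215)]
L='bay-right lid-right lid-left bay-left'.split()
for l,s,t in zip(L,S,T):
    print(l,plane('scene',(270+s[0]/5-.4,145+s[1]/5-.4),202),plane('top',(240+(t[0]-400)/5-.4,195+t[1]/5-.4),202))
print('base',plane('scene',(270+275/5,145+458/5),0),plane('scene',(270+343/5,145+458/5),0),[plane('top',(240+(x-400)/5,195+y/5),0) for x,y in((485,392),(690,455))])
a=np.radians(7.1);c=np.array([578.3,-14.5]);print('ideal foot',c-101*np.array([np.cos(a),np.sin(a)]))
for n,uv,z in(('scene',(274,232),184),('scene',(265,184),0),('scene',(332,268),25),('top',(247,213),0),('top',(348,249),0)):print(n,uv,plane(n,uv,z))
E
```

```text
bay-right [488.6 -80.5 202. ] [484.5 -88.8 202. ]
lid-right [444.8 -86.4 202. ] [451.1 -99.7 202. ]
lid-left [430.7  39.  202. ] [434.6  31.6 202. ]
bay-left [473.1  44.6 202. ] [468.4  36.2 202. ]
base [467.6  37.2   0. ] [429.1  38.   -0. ] [array([429.5,  32.1,   0. ]), array([448.4, -98.5,   0. ])]
ideal foot [478.07447427 -26.98374915]
scene (274, 232) [615.9 173.5 184. ]
scene (265, 184) [ 634.7 -181.    -0. ]
scene (332, 268) [464.3 164.1  25. ]
top (247, 213) [599.9 155.8   0. ]
top (348, 249) [ 626.7 -192.     0. ]
```

The foot is about at (478,-26) with yaw about 7.1° matching the bay, so I can tip it in place. The approach starts with a turn of -20.5° about tool z, so the tool's -x is the push direction, with fingers shut.

Call:
{"name": "servo_tool", "arguments": {
  "deltas": [
    [[0,0,0],[0,0,-0.076],0],
    [[0,0,0],[0,0,-0.076],0],
    [[0,0,0],[0,0,-0.076],0],
    [[-0.061,-0.192,0],[0,0,0],0],
    [[-0.061,-0.192,0],[0,0,0],0],
    [[-0.061,-0.192,0],[0,0,0],0],
    [[-0.061,-0.192,0],[0,0,0],0],
    [[-0.061,-0.192,0],[0,0,0],0]
  ],
  "squeeze": 20
}}

```text
time_s: 0.9
eef_pos: [206.1, 326.3, 231.1]
ee_rot: [-0.0, -0.062, 0.998, -0.0]
force: [0.3, 0.1, 0.1]
grip_width: -0.001
grip_force: 0.0
```

Call:
{"name": "servo_tool", "arguments": {
  "deltas": [
    [[-0.061,-0.192,0],[0,0,0],0],
    [[-0.061,-0.192,0],[0,0,0],0],
    [[-0.061,-0.192,0],[0,0,0],0],
    [[-0.061,-0.192,0],[0,0,0],0],
    [[-0.061,-0.192,0],[0,0,0],0],
    [[-0.061,-0.192,0],[0,0,0],0],
    [[0,0,0],[0,0,0],0],
    [[0,0,0],[0,0,0],0]
  ]
}}

```text
time_s: 1.7
eef_pos: [307.2, 107.9, 231.1]
ee_rot: [-0.0, -0.061, 0.998, 0.0]
force: [0.1, 0.3, -0.0]
grip_width: -0.001
grip_force: 0.0
```

Call:
{"name": "servo_tool", "arguments": {
  "deltas": [
    [[-0.061,-0.192,0],[0,0,0],0],
    [[-0.061,-0.192,0],[0,0,0],0],
    [[-0.061,-0.192,0],[0,0,0],0],
    [[-0.061,-0.192,0],[0,0,0],0],
    [[0,0,0.125],[0,0,0],0],
    [[0,0,0.125],[0,0,0],0],
    [[0,0,0],[0,0,0],0],
    [[0,0,0],[0,0,0],0]
  ]
}}

```text
time_s: 2.5
eef_pos: [374.8, -37.1, 181.9]
ee_rot: [-0.0, -0.063, 0.998, 0.0]
force: [0.7, 0.3, 0.0]
grip_width: -0.005
grip_force: 0.0
```

```bash
python3 - <<'E'
from h import *
a=optics.capture('scene')[130:260,250:400];b=optics.capture('top')[200:330,210:360]
o=np.hstack([a,b]);o=cv2.resize(o,(798,346),interpolation=cv2.INTER_CUBIC)
cv2.imwrite('pics/near.png',np.clip(o*1.6,0,255).astype(np.uint8))
E
```

```text
(no output)
```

View pics/near.png

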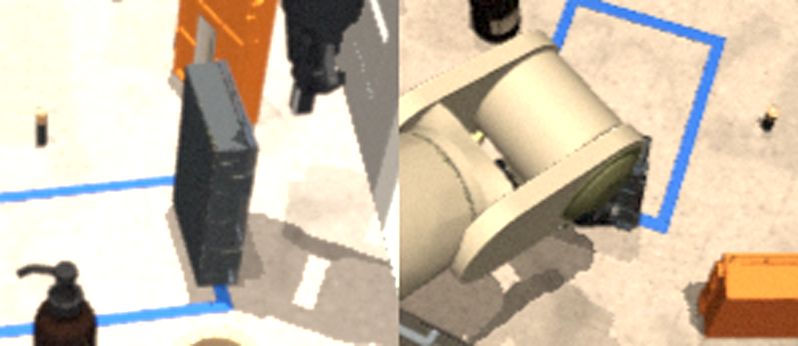

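The fingers (scene crop 305,80) are behind the lid side, level with its top and clear. I'll advance to near contact, then go slowly.

Call:
{"name": "servo_tool", "arguments": {
  "deltas": [
    [[-0.08,0,0],[0,0,0],0],
    [[-0.08,0,0],[0,0,0],0],
    [[-0.03,0,0],[0,0,0],0],
    [[-0.02,0,0],[0,0,0],0],
    [[-0.02,0,0],[0,0,0],0],
    [[-0.02,0,0],[0,0,0],0],
    [[-0.01,0,0],[0,0,0],0],
    [[0,0,0],[0,0,0],0]
  ]
}}

```text
time_s: 3.4
eef_pos: [426.3, -31.7, 181.3]
ee_rot: [-0.0, -0.062, 0.998, 0.0]
force: [-1.1, 0.4, 0.1]
grip_width: 0.001
grip_force: 0.3
```

Call:
{"name": "servo_tool", "arguments": {
  "deltas": [
    [[-0.01,0,0],[0,0,0],0],
    [[-0.01,0,0],[0,0,0],0],
    [[-0.01,0,0],[0,0,0],0],
    [[-0.01,0,0],[0,0,0],0],
    [[0,0,0],[0,0,0],0]
  ]
}}

```text
time_s: 3.9
eef_pos: [434.4, -30.7, 181.2]
ee_rot: [-0.0, -0.062, 0.998, 0.0]
force: [-0.2, -0.3, -0.5]
grip_width: 0.003
grip_force: 0.2
```

Call:
{"name": "servo_tool", "arguments": {
  "deltas": [
    [[-0.015,0,0],[0,0,0],0],
    [[-0.015,0,0],[0,0,0],0],
    [[-0.015,0,0],[0,0,0],0],
    [[-0.015,0,0],[0,0,0],0],
    [[0,0,0],[0,0,0],0]
  ]
}}

```text
time_s: 4.4
eef_pos: [446.4, -29.2, 181.2]
ee_rot: [0.0, -0.062, 0.998, 0.0]
force: [-0.1, -0.3, -0.7]
grip_width: -0.002
grip_force: 0.0
```

```bash
python3 - <<'E'
from h import *
a=optics.capture('scene')[130:260,230:380]
cv2.imwrite('pics/push.png',np.clip(cv2.resize(a,(690,598),interpolation=cv2.INTER_CUBIC)*1.6,0,255).astype(np.uint8))
E
```

```text
(no output)
```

View pics/push.png

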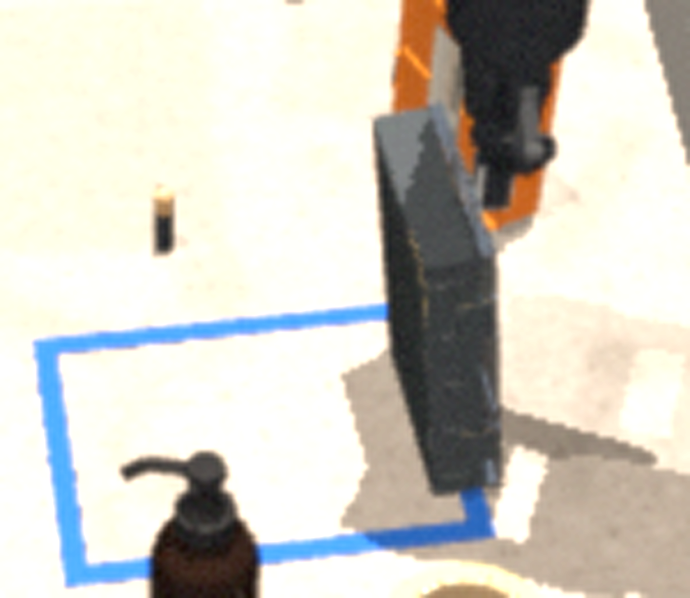

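It is tilting about its foot, whose near corner is still at about pixel 325,237, so it hasn't slid. Continuing slowly.

Call:
{"name": "servo_tool", "arguments": {
  "deltas": [
    [[-0.015,0,0],[0,0,0],0],
    [[-0.015,0,0],[0,0,0],0],
    [[-0.015,0,0],[0,0,0],0],
    [[-0.015,0,0],[0,0,0],0],
    [[-0.01,0,0],[0,0,0],0],
    [[-0.01,0,0],[0,0,0],0],
    [[-0.01,0,0],[0,0,0],0],
    [[0,0,0],[0,0,0],0]
  ]
}}

```text
time_s: 5.25
eef_pos: [464.2, -27.0, 181.3]
ee_rot: [0.0, -0.062, 0.998, 0.0]
force: [-0.4, -0.2, -0.0]
grip_width: 0.001
grip_force: 0.0
```

Call:
{"name": "servo_tool", "arguments": {
  "deltas": [
    [[-0.01,0,0],[0,0,0],0],
    [[-0.01,0,0],[0,0,0],0],
    [[-0.01,0,0],[0,0,0],0],
    [[0,0,0],[0,0,0],0],
    [[0,0,0],[0,0,0],0],
    [[0,0,0],[0,0,0],0],
    [[0,0,0],[0,0,0],0]
  ]
}}

```text
time_s: 5.95
eef_pos: [469.9, -26.3, 181.3]
ee_rot: [0.0, -0.062, 0.998, -0.0]
force: [0.2, 1.0, 0.4]
grip_width: 0.001
grip_force: 0.0
```

```bash
python3 - <<'E'
from h import *
a=optics.capture('scene')[130:300,200:400]
cv2.imwrite('pics/push2.png',np.clip(cv2.resize(a,(680,578),interpolation=cv2.INTER_CUBIC)*1.6,0,255).astype(np.uint8))
E
```

```text
(no output)
```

View pics/push2.png

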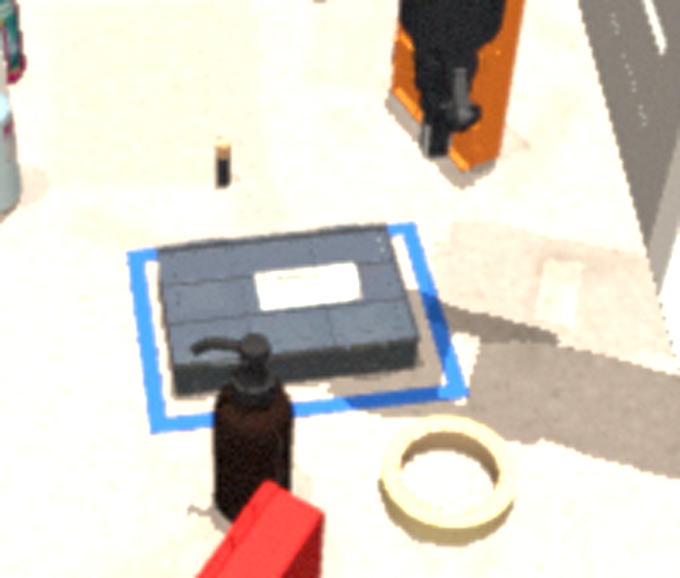

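It fell flat, lid up (crop 290,310), inside the tape with about even margins. The pump, battery and roll haven't moved. I'll back off and hand in.

Call:
{"name": "servo_tool", "arguments": {
  "deltas": [
    [[0.1,0,-0.1],[0,0,0],0],
    [[0.1,0,-0.1],[0,0,0],0],
    [[0.1,0,-0.1],[0,0,0],0],
    [[0,0,0],[0,0,0],0],
    [[0,0,0],[0,0,0],0]
  ]
}}

```text
time_s: 6.5
eef_pos: [410.6, -33.7, 241.3]
ee_rot: [0.0, -0.062, 0.998, -0.0]
force: [0.4, 0.4, -0.5]
grip_width: -0.003
grip_force: 0.0
```

```bash
python3 -c "
from rig import ctrl
print(ctrl.finish_job())"
```

```text
the job is handed in; nothing more can be done
None
```

The organiser is tipped over and lying flat, lid up, inside the blue outline with the pump, battery and tape roll undisturbed, as judged from the scene camera, and the job was handed in at about 6.5 s.

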